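# Roll the six-sided pill organiser lids up

## Task

The longer of the two six-sided white pill organisers lies with its row of lids turned down to one side. Roll it along the bench, face by face and without picking it up, until it lies flat with its lids facing straight up, ready to be filled, and leave it there. Do not disturb the short organiser or the loose vial behind them.

Things in the scene. Friction and masses are not known exactly. Their poses are not given: they have to be found in the camera images.
- organiser_long_centre (a point): Long organiser: loose hexagonal bar, non-slip white plastic, 120 mm long, 50 mm across flats, faces 29 mm wide, 0.1-0.2 kg. One face has 4 lids on a grey frame; a grey rib on each end points to it. Point: its centre, 25 mm up. y along the bar, z out through the lids. Starts in any yaw, lids 120 degrees from up: 2 rolls away from the lids' side, 29 mm each, tipped over its far lower edge.
- organiser_short_centre (a point): Short organiser, not to be disturbed: same section and look, but 64 mm long with 2 lids. Point: its centre, 25 mm above the bench; axes as for the long one. It lies left or right of the long one, in any yaw.
- vial_centre (a point): Loose round white medicine vial with a cap, 39 mm in diameter, 66 mm tall, standing on the bench beyond the two organisers; not to be disturbed. Point: its centre, 33 mm above the bench.

How it is judged:
At the end, for the whole second after the job is handed in: The long organiser lies at rest on the bench (centre 20 to 28 mm above it) with its lid face up within 10 degrees (angle between organiser_long_centre's own z axis and vertical below 0.17 rad and height (world z) of organiser_long_centre between 0.02 and 0.028 m and linear speed of organiser_long below 0.02 m/s); the robot touches nothing.
It fails at once if the long organiser was picked up (centre more than 50 mm above the bench) (height (world z) of organiser_long_centre above 0.05 m).
It fails at once if the short organiser was moved by more than 20 mm (distance of organiser_short_centre from where it was at the start of the episode above 0.02 m).
It fails at once if the vial was moved by more than 20 mm (distance of vial_centre from where it was at the start of the episode above 0.02 m).
It also fails if it takes over 40 s, if anything falls off the work surface, if the arm or the gripper's body presses on something with over 40 N, if the wrist force passes 120 N, or if a joint passes its speed limit or range.

## Robot

A 6-joint arm with a two-finger parallel gripper is mounted at the origin on a cart in front of the work surface, level with it; the furniture and walls round the work are solid. World frame = base frame: x ahead of the robot, y to its left, z up, the work surface at z = 0. Lengths are in m, angles in rad, forces in N, time in s.
With the tool pointing down it reaches from about 0.275 to 0.85 m from the base axis. Payload 5.2 kg.
Tool frame: the origin (TCP) lies between the finger pads; the fingertips stand 25 mm ahead of it and the grasp point (between the pads) lies 6 mm ahead of it; z points along the fingers, y is the line along which they close (so a half turn about z gives the same grasp; the last joint's range is limited). The gripper opens to 85 mm and grips with 20 to 120 N. Pads are 22 mm wide; open, the fingers measure 114 mm over their backs; the gripper's body (76 mm by 85 mm) begins 54 mm behind the grasp point. The pads swing forward as they close: fully open they stand 13 mm farther back than shut.
Start: joints at [-1.364, 0.259, 1.535, -0, 1.348, -0.203], TCP at [0.219, -0.504, 0.234] pointing down, gripper open.
Joint ranges: [-3.14, 3.14], [-0.91, 2.08], [0.19, 2.58], [-1.22, 4.36], [0.22, 2.71], [-3.12, 3.12]. Speed limits (rad/s): [2.57, 2.57, 3.14, 3.14, 3.14, 3.14].

## Interface

Orientations are given as a rotation vector (axis times angle).
In Python, from workcell import * gives the robot as it stands. The module is installed in compiled form; this text tells all that it offers.
- The arm moves only by the shell command python3 -m inch 'ROWS' [FORCE]. ROWS is JSON, a list of rows, each an object with "rot": the turn, a rotation vector about the tool's x, y, z in degrees, a list of three; "offset": the shift along the tool's x, y, z in mm, a list of three; "claw": the closure, from 0 (fully open) to 1 (shut). A call has exactly 8 rows; each row shifts and turns the commanded pose from where the row before left it, along the tool's axes as they then stand; what a row does not reach is not made up. A row lasts 1/8 s, in which the tool goes at most 62.5 mm and 10.7 degrees, less where a joint would pass 70% of its speed; a pose out of reach is approached as far as the arm can. A call is refused whole if a number of a shift passes 62.5 or a number of a turn 10.7, either way. A call with a gripper value outside its range is refused whole. The fingers move at their own pace and stop on an object; FORCE is the grip in N (left out, the last holds). Time passes only in rows, so rows that do not move let the fingers close, or fill a call up. It gives the time, the measured TCP pose, the force, the opening and the grip force at its end, in the units of the state.
- read_state(): the state, without advancing time (a new reading comes with each control period).
- camera(name): name is "scene" or "top"; returns a dict with "pixels" (384x512x3 uint8, red, green, blue), "fx", "fy", "cx", "cy" (pixels), "R" (3x3) and "t" (3): a world point X has camera coordinates R X + t. Camera axes: x right, y down, z forward; pixel columns grow to the right and rows downward; lengths in m; the calibration is good to about 2 mm. A picture is of the moment at which its call begins. There is no depth.
- close_job(): hands the job in; it is judged then, once.
The state is a dict: "time_s": time; "joint_pos": joint angles; "joint_vel": joint speeds; "effort": joint torques, N m; "tool_pos": TCP position; "orientation": TCP orientation; "force": force on the tool from outside, world axes, zero at the start; "moment": the same for the moment, N m; "width": opening from 0.0 (shut) to 1.0 (fully open); "grasp_force": force on a finger pad.
Only numpy, scipy, OpenCV 4.12 (cv2) and the standard library are available. Lean on these libraries where they do the work, as an engineer would, in place of code of your own. Each camera call takes 0.05 s, during which the arm holds its last target. There are 200 camera calls.

## Working session

There is one attempt and no reset: what is moved stays moved. The work goes in short steps, Python scripts to look and compute and a shell command to move; the robot and the scene stay as the last step left them, time stands still between calls to the robot, and variables do not carry over. Pictures are saved under pics/ and viewed, at most 10 in all, crops included, and the job is handed in when it is done.

```bash
mkdir -p pics; python3 - <<'E'
from workcell import *
import cv2
for n in("scene","top"):
    c=camera(n);cv2.imwrite(f"pics/{n}0.png",cv2.resize(c["pixels"][:,:,::-1],None,fx=1.5,fy=1.5,interpolation=cv2.INTER_CUBIC))
    print(n,c["fx"],c["fy"],c["cx"],c["cy"],c["R"],c["t"])
print(read_state())
E
```

```text
scene 499.12856109646765 499.12856109646765 253.8884040206276 182.659991942201 [[-0.69539038 -0.71854074  0.01146369]
 [-0.56279299  0.53460236 -0.63044775]
 [ 0.44687388 -0.44485898 -0.77614704]] [0.36385591 0.36253665 0.62933988]
top 388.605417571823 388.605417571823 259.64107430649517 188.33726568098234 [[-0.01554187 -0.99981618  0.01122759]
 [-0.98307624  0.01322979 -0.18271857]
 [ 0.18253644 -0.01387737 -0.98310115]] [-0.02616138  0.54836152  0.81551479]
{'time_s': 0.1, 'joint_pos': array([-1.36376837e+00,  2.59281114e-01,  1.53598816e+00, -1.25424757e-05,
        1.34802618e+00, -2.02802942e-01]), 'joint_vel': array([-0.00065241, -0.00143302, -0.0019856 ,  0.00150619,  0.0001863 ,
       -0.0007162 ]), 'effort': array([ 2.05931072e-03, -4.46969676e+01, -2.91247451e+01, -2.51648444e-04,
        6.24952212e-03,  1.45233679e-05]), 'tool_pos': array([ 0.21906377, -0.50396055,  0.2328461 ]), 'orientation': array([-3.07419682e+00, -6.38922825e-01,  2.48480387e-05]), 'force': array([ 0.66321697, -0.64909784, -0.75834464]), 'moment': array([-0.03206233, -0.04079931, -0.00333006]), 'grasp_force': 0.0, 'width': 1.0040206326561734}
```

View pics/scene0.png

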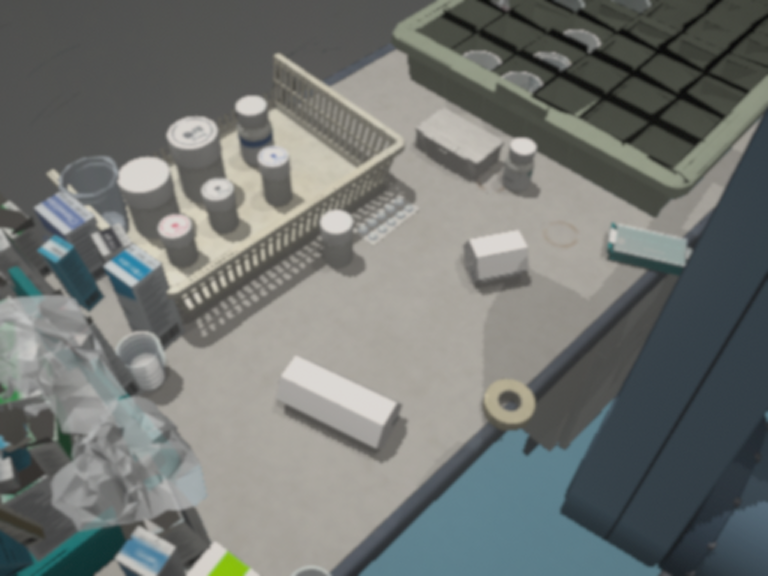

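View pics/top0.png

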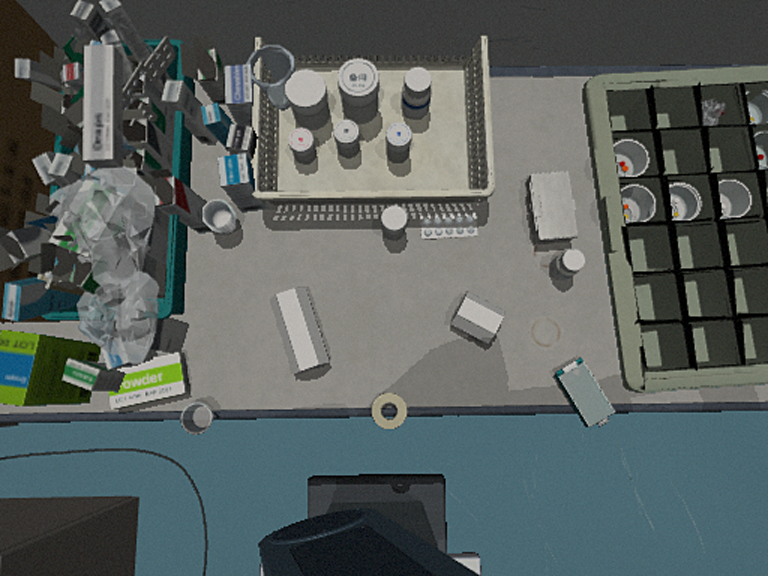

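The long organiser is near top-view (302,330) on the 1.5x picture, the short one near (479,317) and the vial at (394,220). I still need to know which side the lids are on, so I'll enlarge both views.

```bash
cat > h.py <<'E'
from workcell import *
import cv2, numpy as np
def px2w(c,u,v,z):
    d=c["R"].T@np.array([(u-c["cx"])/c["fx"],(v-c["cy"])/c["fy"],1]); o=-c["R"].T@c["t"]
    return o+d*(z-o[2])/d[2]
def crop(c,u,v,w,h,s): return cv2.resize(np.ascontiguousarray(c["pixels"][v:v+h,u:u+w,::-1]),None,fx=s,fy=s,interpolation=cv2.INTER_CUBIC)
E
python3 - <<'E'
from h import *
t=camera("top");s=camera("scene")
a=crop(t,170,180,60,80,7);b=crop(s,175,225,100,80,4)
im=np.zeros((560,420+400,3),np.uint8)[:, :800]
im[:560,:400]=a[:,:400]; im[:320,400:800]=b
cv2.imwrite("pics/c1.png",im)
E
```

```text
(no output)
```

View pics/c1.png

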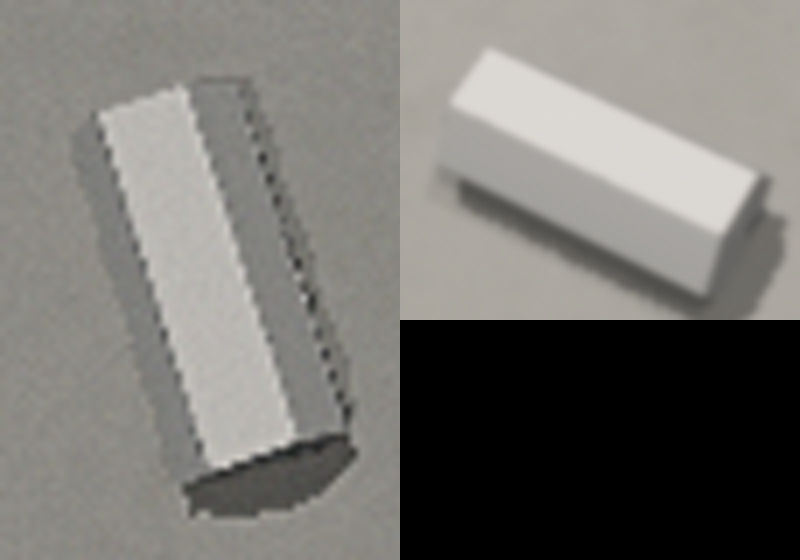

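The top crop shows the bar's top face between (100,115)-(205,470) and (187,88)-(297,435). A dotted dark fringe runs along the right edge, and the robot-side end is in shadow. I'll brighten the shadows to find the rib.

```bash
python3 - <<'E'
from h import *
t=np.mean([camera("top")["pixels"].astype(float) for _ in range(8)],0);s=np.mean([camera("scene")["pixels"].astype(float) for _ in range(8)],0)
f=lambda p,u,v,w,h,k:cv2.resize(np.clip((p[v:v+h,u:u+w,::-1]-30)*2.0,0,255).astype(np.uint8),None,fx=k,fy=k,interpolation=cv2.INTER_CUBIC)
im=np.zeros((600,800,3),np.uint8)
im[:300,:400]=f(t,190,235,40,30,10);im[:300,400:]=f(s,235,262,40,30,10);im[300:,:800]=f(s,180,258,80,30,10)
cv2.imwrite("pics/c2.png",im)
E
```

```text
(no output)
```

View pics/c2.png

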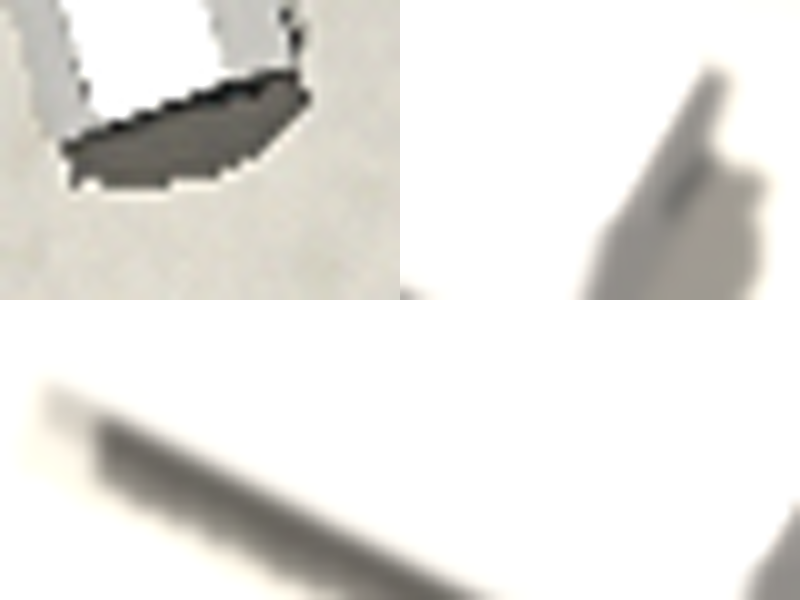

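```bash
python3 - <<'E'
from h import *
t=camera("top");s=camera("scene")
Q=[(100,115),(187,88),(297,435),(205,470)]
W=np.array([px2w(t,170+u/7,180+v/7,.05) for u,v in Q]);print(W.round(4))
f=(W[0]+W[1])/2;n=(W[2]+W[3])/2;print("len",np.linalg.norm(f-n),"width",np.linalg.norm(W[0]-W[1]));c=(f+n)/2;a=(f-n)/np.linalg.norm(f-n);print("c",c,"yaw",np.degrees(np.arctan2(a[1],a[0])))
l=np.array([-a[1],a[0],0]) # left = +y
def proj(k,X):
    p=k["R"]@X+k["t"];return k["fx"]*p[0]/p[2]+k["cx"],k["fy"]*p[1]/p[2]+k["cy"]
p=[proj(s,c+a*-.06+l*(.0289*np.cos(th))+np.array([0,0,.0289*np.sin(th)-.025])) for th in np.radians(range(0,360,60))]
print("near hex",np.round(p,1))
for nm,sg in(("lids left",1),("lids right",-1)):
    print(nm,[np.round(proj(s,c-a*.061+l*(sg*r*np.sin(np.radians(120)))+np.array([0,0,r*np.cos(np.radians(120))-.025])),1) for r in(.005,.022)])
for nm,u,v,z in(("short",479,313,.05),("vial",392,214,.066),("tape",389,410,.01),("cup",222,217,.02),("nearcup",196,416,.02),("basketfront",300,195,.02),("box",180,320,.03)): print(nm,px2w(t,u/1.5,v/1.5,z).round(3))
P=s["pixels"][258:305,245:280].astype(float).mean(2)
g=np.clip((P-60)*4,0,255).astype(np.uint8)
cv2.imwrite("pics/c3.png",cv2.resize(g,None,fx=12,fy=12,interpolation=cv2.INTER_CUBIC))
E
```

```text
[[0.5321 0.1332 0.05  ]
 [0.5404 0.1059 0.05  ]
 [0.4306 0.0703 0.05  ]
 [0.4203 0.0986 0.05  ]]
len 0.11620839846432308 width 0.02861717267569086
c [0.48081807 0.10198996 0.05      ] yaw 17.58448660562275
near hex [[250.9 298.3]
 [255.7 282.7]
 [264.8 267.5]
 [268.7 268.3]
 [263.9 283.3]
 [255.3 298.1]]
lids left [array([259.2, 286.3]), array([254.6, 296.6])]
lids right [array([261.8, 281.8]), array([266.1, 277. ])]
short [ 0.501 -0.166  0.05 ]
vial [ 0.649 -0.039  0.066]
tape [ 0.361 -0.031  0.01 ]
cup [0.662 0.226 0.02 ]
nearcup [0.358 0.253 0.02 ]
basketfront [0.696 0.105 0.02 ]
box [0.499 0.28  0.03 ]
```

View pics/c3.png

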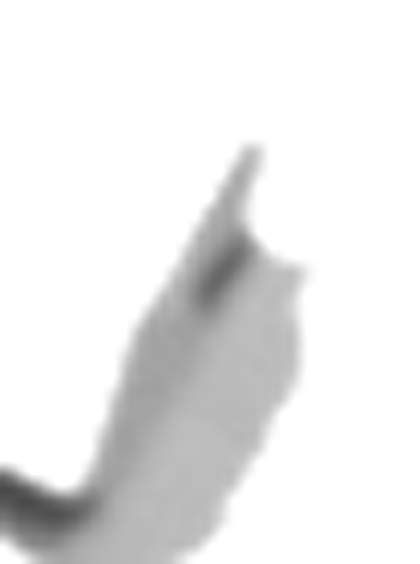

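The rib on the near end matches the lids being on the right (-y) lower face: it measures (262,283)→(265,278), and the prediction is (262,282)→(266,277). So the bar must roll toward +y, direction l=(-.302,.953). I'll turn the tool so its x lies along l and its y along the bar, then move over behind it.

```bash
python3 -m inch '[{"rot":[0,0,-10.5],"offset":[0,0,0],"claw":0.5},{"rot":[0,0,-10.5],"offset":[0,0,0],"claw":0.5},{"rot":[0,0,-10.5],"offset":[0,0,0],"claw":0.5},{"rot":[0,0,-10.5],"offset":[0,0,0],"claw":0.5},{"rot":[0,0,-10.5],"offset":[0,0,0],"claw":0.5},{"rot":[0,0,-10.5],"offset":[0,0,0],"claw":0.5},{"rot":[0,0,-10.5],"offset":[0,0,0],"claw":0.5},{"rot":[0,0,-10.5],"offset":[0,0,0],"claw":0.5}]' 20
python3 -m inch '[{"rot":[0,0,0],"offset":[40,40,0],"claw":0.5},{"rot":[0,0,0],"offset":[40,40,0],"claw":0.5},{"rot":[0,0,0],"offset":[40,40,0],"claw":0.5},{"rot":[0,0,0],"offset":[40,40,0],"claw":0.5},{"rot":[0,0,0],"offset":[40,40,0],"claw":0.5},{"rot":[0,0,0],"offset":[40,40,0],"claw":0.5},{"rot":[0,0,0],"offset":[40,40,0],"claw":0.5},{"rot":[0,0,0],"offset":[40,40,0],"claw":0.5}]'
python3 - <<'E'
from h import *
from scipy.spatial.transform import Rotation as R
s=read_state();print(R.from_rotvec(s["orientation"]).as_matrix().round(3))
d=np.array([.4976,.0496,.12])-s["tool_pos"];print(R.from_rotvec(s["orientation"]).inv().apply(d))
E
```

```text
time_s: 2.1
tool_pos: [0.2192, -0.5045, 0.2336]
orientation: [-1.85, -2.539, 0.0]
force: [0.6, -0.4, 0.0]
width: 0.505
grasp_force: 0.0
time_s: 3.1
tool_pos: [0.429, -0.1015, 0.234]
orientation: [1.858, 2.532, 0.0]
force: [1.1, -0.4, 0.3]
width: 0.499
grasp_force: 0.0
[[-0.3    0.954  0.001]
 [ 0.954  0.3   -0.001]
 [-0.001  0.001 -1.   ]]
[0.12361668 0.11070839 0.11394934]
```

```bash
python3 -m inch '[{"rot":[0,0,0],"offset":[40,37,0],"claw":0.5},{"rot":[0,0,0],"offset":[40,37,0],"claw":0.5},{"rot":[0,0,0],"offset":[44,37,0],"claw":0.5},{"rot":[0,0,0],"offset":[0,0,60],"claw":0.5},{"rot":[0,0,0],"offset":[0,0,60],"claw":0.5},{"rot":[0,0,0],"offset":[0,0,50],"claw":0.5},{"rot":[0,0,0],"offset":[0,0,10],"claw":0.5},{"rot":[0,0,0],"offset":[0,0,10],"claw":0.5}]'
python3 - <<'E'
from h import *
t=camera("top");s=camera("scene")
im=np.zeros((480,800,3),np.uint8);im[:,:400]=crop(t,165,170,100,120,4);im[:,400:]=crop(s,170,200,100,120,4)
cv2.imwrite("pics/c4.png",im)
E
```

```text
time_s: 4.1
tool_pos: [0.4981, 0.0483, 0.0444]
orientation: [1.857, 2.532, 0.001]
force: [-0.3, -1.1, 0.0]
width: 0.499
grasp_force: 0.0
```

View pics/c4.png

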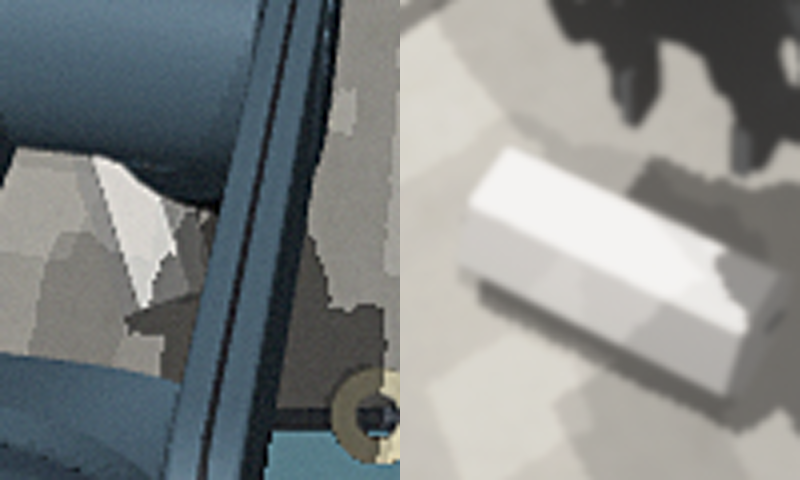

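The fingers stand just behind the bar and are roughly centred on it; the tips are at (632,120) and (742,170) in the scene half. I'll raise to TCP z≈0.063 and push along an arc.

```bash
python3 -m inch '[{"rot":[0,0,0],"offset":[0,0,-19],"claw":0.5},{"rot":[0,0,0],"offset":[15,0,0],"claw":0.5},{"rot":[0,0,0],"offset":[5,0,0],"claw":0.5},{"rot":[0,0,0],"offset":[5,0,0],"claw":0.5},{"rot":[0,0,0],"offset":[3,0,0],"claw":0.5},{"rot":[0,0,0],"offset":[3,0,-1],"claw":0.5},{"rot":[0,0,0],"offset":[3,0,-1],"claw":0.5},{"rot":[0,0,0],"offset":[3,0,-1],"claw":0.5}]'
python3 - <<'E'
from h import *
s=camera("scene")
cv2.imwrite("pics/c5.png",crop(s,150,200,130,110,5))
E
```

```text
time_s: 5.2
tool_pos: [0.4857, 0.0839, 0.0656]
orientation: [-1.858, -2.533, 0.0]
force: [-0.3, -0.4, 0.4]
width: 0.501
grasp_force: 0.0
```

View pics/c5.png

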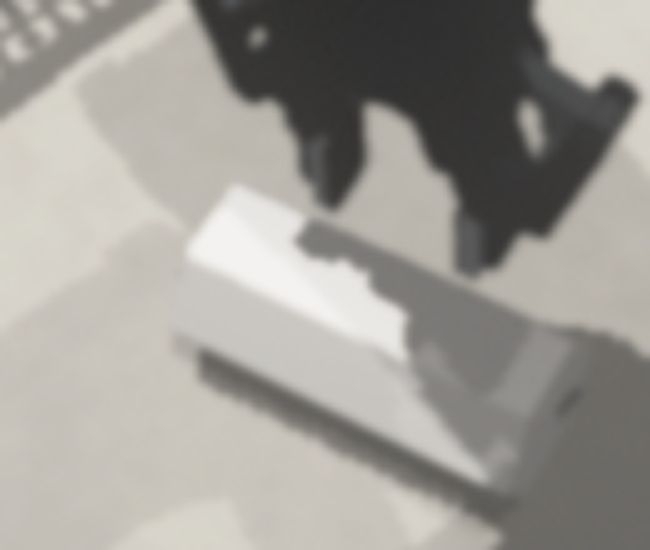

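```bash
python3 - <<'E'
from h import *
s=camera("scene");T=read_state()["tool_pos"];a=np.array([.954,.3,0]);l=np.array([-.3,.954,0])
def proj(k,X):
    p=k["R"]@X+k["t"];return np.round([k["fx"]*p[0]/p[2]+k["cx"],k["fy"]*p[1]/p[2]+k["cy"]],1)
for z in(.035,.04,.045,.05,.055,.06):
    print(z,[(proj(s,np.array([*T[:2],z])+a*d)) for d in(.027,-.027)])
E
```

```text
0.035 [array([217.5, 247. ]), array([247.3, 261.5])]
0.04 [array([217.3, 245.3]), array([247.3, 259.8])]
0.045 [array([217.2, 243.6]), array([247.3, 258.1])]
0.05 [array([217. , 241.9]), array([247.4, 256.5])]
0.055 [array([216.9, 240.2]), array([247.4, 254.8])]
0.06 [array([216.7, 238.4]), array([247.4, 253.1])]
```

The tips sit at z≈0.05, only ~14 mm ahead of the TCP at this opening, so they are level with the bar's top and never made contact. I'll back off, lower 13 mm and push again.

```bash
python3 -m inch '[{"rot":[0,0,0],"offset":[-32,0,0],"claw":0.5},{"rot":[0,0,0],"offset":[0,0,13],"claw":0.5},{"rot":[0,0,0],"offset":[12,0,0],"claw":0.5},{"rot":[0,0,0],"offset":[4,0,0],"claw":0.5},{"rot":[0,0,0],"offset":[4,0,0],"claw":0.5},{"rot":[0,0,0],"offset":[4,0,0],"claw":0.5},{"rot":[0,0,0],"offset":[4,0,-1],"claw":0.5},{"rot":[0,0,0],"offset":[4,0,-1],"claw":0.5}]'
python3 - <<'E'
from h import *
s=camera("scene")
cv2.imwrite("pics/c6.png",crop(s,150,200,130,110,5))
E
```

```text
time_s: 6.3
tool_pos: [0.4858, 0.0841, 0.0548]
orientation: [1.858, 2.533, 0.0]
force: [0.1, 0.0, 0.4]
width: 0.501
grasp_force: 0.0
```

View pics/c6.png

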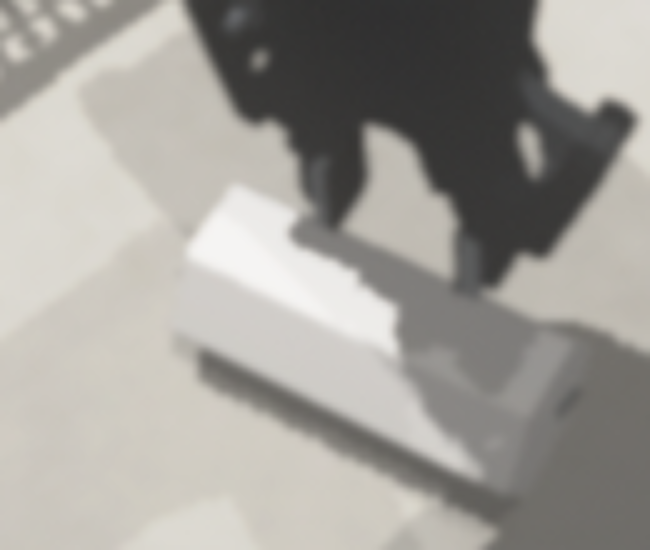

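The tips are now at the rear edge near (325,225) and (470,290), the bar is still unmoved and there is no force. I'll keep pushing slowly.

```bash
python3 -m inch '[{"rot":[0,0,0],"offset":[3,0,0],"claw":0.5},{"rot":[0,0,0],"offset":[3,0,0],"claw":0.5},{"rot":[0,0,0],"offset":[3,0,-1],"claw":0.5},{"rot":[0,0,0],"offset":[3,0,-1],"claw":0.5},{"rot":[0,0,0],"offset":[3,0,-1],"claw":0.5},{"rot":[0,0,0],"offset":[3,0,-1],"claw":0.5},{"rot":[0,0,0],"offset":[0,0,0],"claw":0.5},{"rot":[0,0,0],"offset":[0,0,0],"claw":0.5}]'
python3 - <<'E'
from h import *
s=camera("scene")
cv2.imwrite("pics/c7.png",crop(s,150,200,130,110,5))
E
```

```text
time_s: 7.35
tool_pos: [0.4804, 0.101, 0.0586]
orientation: [1.858, 2.533, 0.0]
force: [0.5, -0.9, 0.1]
width: 0.503
grasp_force: 0.0
```

View pics/c7.png

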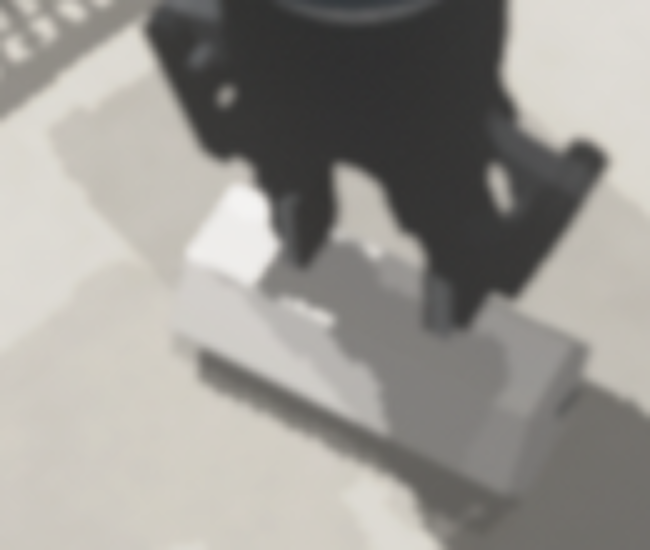

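The fingers are passing over the bar's top without touching; the bar hasn't moved. The tips are therefore higher than I assumed, so I'll feel for the bar's top (z=0.05) to calibrate them.

```bash
python3 -m inch '[{"rot":[0,0,0],"offset":[0,0,1],"claw":0.5},{"rot":[0,0,0],"offset":[0,0,1],"claw":0.5},{"rot":[0,0,0],"offset":[0,0,1],"claw":0.5},{"rot":[0,0,0],"offset":[0,0,0],"claw":0.5},{"rot":[0,0,0],"offset":[0,0,0],"claw":0.5},{"rot":[0,0,0],"offset":[0,0,0],"claw":0.5},{"rot":[0,0,0],"offset":[0,0,0],"claw":0.5},{"rot":[0,0,0],"offset":[0,0,0],"claw":0.5}]'
```

```text
time_s: 8.4
tool_pos: [0.4804, 0.101, 0.0556]
orientation: [-1.858, -2.533, 0.0]
force: [-0.4, 1.3, 0.1]
width: 0.501
grasp_force: 0.0
```

```bash
python3 -m inch '[{"rot":[0,0,0],"offset":[0,0,1],"claw":0.5},{"rot":[0,0,0],"offset":[0,0,0],"claw":0.5},{"rot":[0,0,0],"offset":[0,0,1],"claw":0.5},{"rot":[0,0,0],"offset":[0,0,0],"claw":0.5},{"rot":[0,0,0],"offset":[0,0,1],"claw":0.5},{"rot":[0,0,0],"offset":[0,0,0],"claw":0.5},{"rot":[0,0,0],"offset":[0,0,0],"claw":0.5},{"rot":[0,0,0],"offset":[0,0,0],"claw":0.5}]'
```

```text
time_s: 9.4
tool_pos: [0.4804, 0.101, 0.0526]
orientation: [1.858, 2.533, 0.0]
force: [0.3, -0.4, -0.2]
width: 0.5
grasp_force: 0.0
```

```bash
python3 -m inch '[{"rot":[0,0,0],"offset":[0,0,1],"claw":0.5},{"rot":[0,0,0],"offset":[0,0,0],"claw":0.5},{"rot":[0,0,0],"offset":[0,0,1],"claw":0.5},{"rot":[0,0,0],"offset":[0,0,0],"claw":0.5},{"rot":[0,0,0],"offset":[0,0,0],"claw":0.5},{"rot":[0,0,0],"offset":[0,0,0],"claw":0.5},{"rot":[0,0,0],"offset":[0,0,0],"claw":0.5},{"rot":[0,0,0],"offset":[0,0,0],"claw":0.5}]'; python3 - <<'E'
from h import *
s=camera("scene");T=np.array([.4804,.101,0]);a=np.array([.954,.3,0]);l=np.array([-.3,.954,0])
def proj(k,X):
    p=k["R"]@X+k["t"];return np.round([k["fx"]*p[0]/p[2]+k["cx"],k["fy"]*p[1]/p[2]+k["cy"]],1)
for z in(.03,.04,.05,.06): print(z,[(proj(s,T+[0,0,z]+a*d)) for d in(.027,-.027)])
g=s["pixels"].mean(2)
# brightness down columns to find finger tip rows
for u in(207,209,211,213,236,238,240,242,244): print(u,[int(x) for x in g[240:282:2,u]])
E
```

```text
time_s: 10.4
tool_pos: [0.4804, 0.101, 0.0506]
orientation: [-1.858, -2.533, 0.0]
force: [0.8, -0.8, -0.1]
width: 0.501
grasp_force: 0.0
0.03 [array([211.7, 257.2]), array([241.7, 272. ])]
0.04 [array([211.4, 253.9]), array([241.7, 268.8])]
0.05 [array([211. , 250.5]), array([241.6, 265.5])]
0.06 [array([210.7, 247.1]), array([241.6, 262.1])]
207 [57, 76, 89, 88, 90, 94, 104, 111, 125, 141, 191, 188, 185, 184, 189, 202, 208, 208, 192, 128, 103]
209 [57, 70, 67, 66, 68, 73, 78, 84, 110, 133, 199, 201, 185, 184, 185, 188, 197, 206, 205, 162, 106]
211 [55, 55, 55, 55, 55, 56, 57, 66, 101, 130, 196, 219, 188, 185, 185, 184, 185, 194, 205, 192, 128]
213 [53, 53, 54, 54, 54, 57, 73, 101, 122, 129, 155, 215, 193, 182, 184, 184, 183, 187, 203, 205, 165]
236 [53, 53, 53, 53, 53, 55, 56, 66, 73, 82, 89, 88, 88, 90, 97, 122, 128, 128, 130, 129, 129]
238 [53, 53, 54, 54, 54, 54, 55, 54, 55, 69, 88, 91, 92, 92, 96, 116, 127, 128, 129, 129, 129]
240 [53, 54, 54, 54, 53, 53, 54, 54, 55, 57, 68, 71, 71, 73, 96, 120, 127, 128, 129, 129, 129]
242 [54, 53, 54, 54, 55, 54, 54, 54, 53, 54, 55, 55, 56, 57, 93, 124, 128, 128, 128, 129, 129]
244 [54, 53, 54, 56, 56, 56, 54, 55, 54, 54, 54, 54, 60, 80, 108, 126, 127, 127, 128, 128, 129]
```

```bash
python3 -m inch '[{"rot":[0,0,0],"offset":[0,0,1],"claw":0.5},{"rot":[0,0,0],"offset":[0,0,0],"claw":0.5},{"rot":[0,0,0],"offset":[0,0,1],"claw":0.5},{"rot":[0,0,0],"offset":[0,0,0],"claw":0.5},{"rot":[0,0,0],"offset":[0,0,1],"claw":0.5},{"rot":[0,0,0],"offset":[0,0,0],"claw":0.5},{"rot":[0,0,0],"offset":[0,0,0],"claw":0.5},{"rot":[0,0,0],"offset":[0,0,0],"claw":0.5}]'; python3 - <<'E'
from h import *
s=camera("scene")
g=s["pixels"].mean(2)
for u in(190,196,207,211,242,255,262): print(u,[int(x) for x in g[234:310:2,u]])
E
```

```text
time_s: 11.45
tool_pos: [0.4805, 0.101, 0.0504]
orientation: [1.857, 2.533, 0.001]
force: [-7.6, -0.3, 28.1]
width: 0.497
grasp_force: 13.9
190 [183, 197, 197, 197, 197, 209, 227, 237, 238, 229, 212, 210, 210, 210, 210, 209, 209, 193, 138, 125, 140, 171, 206, 208, 209, 209, 209, 209, 208, 208, 208, 208, 208, 207, 207, 208, 208, 212]
196 [100, 191, 236, 241, 238, 237, 237, 238, 238, 238, 229, 196, 195, 204, 209, 209, 209, 208, 202, 147, 105, 113, 140, 190, 208, 208, 208, 208, 208, 208, 208, 207, 207, 208, 209, 207, 206, 206]
207 [55, 56, 56, 57, 75, 89, 89, 89, 94, 104, 111, 125, 141, 190, 188, 185, 185, 189, 202, 207, 208, 193, 128, 103, 114, 145, 195, 208, 208, 207, 208, 207, 208, 208, 208, 208, 208, 208]
211 [54, 54, 55, 55, 55, 55, 54, 56, 56, 58, 67, 102, 131, 191, 215, 189, 185, 185, 184, 185, 195, 206, 194, 129, 103, 116, 149, 198, 208, 209, 208, 208, 208, 208, 208, 208, 208, 208]
242 [54, 53, 53, 53, 54, 54, 54, 54, 54, 54, 54, 54, 54, 55, 55, 56, 58, 94, 124, 127, 128, 128, 129, 129, 129, 129, 129, 129, 129, 131, 122, 100, 97, 97, 97, 99, 108, 111]
255 [82, 79, 71, 68, 69, 68, 60, 58, 57, 57, 56, 59, 85, 144, 168, 151, 152, 152, 152, 152, 152, 152, 152, 152, 146, 131, 128, 124, 123, 122, 121, 120, 115, 111, 111, 112, 112, 112]
262 [96, 82, 80, 76, 65, 62, 63, 81, 132, 175, 191, 193, 193, 193, 194, 193, 163, 149, 148, 137, 128, 124, 119, 104, 102, 116, 117, 113, 112, 112, 112, 112, 112, 112, 113, 112, 112, 111]
```

Contact came at TCP z=0.0504, so at this opening the tips are level with the TCP. I'll retreat behind the bar, lower to tip z≈0.040 and push.

```bash
python3 -m inch '[{"rot":[0,0,0],"offset":[0,0,-22],"claw":0.5},{"rot":[0,0,0],"offset":[-28,0,0],"claw":0.5},{"rot":[0,0,0],"offset":[-28,0,0],"claw":0.5},{"rot":[0,0,0],"offset":[0,0,30],"claw":0.5},{"rot":[0,0,0],"offset":[12,0,0],"claw":0.5},{"rot":[0,0,0],"offset":[4,0,0],"claw":0.5},{"rot":[0,0,0],"offset":[4,0,0],"claw":0.5},{"rot":[0,0,0],"offset":[0,0,0],"claw":0.5}]'
python3 -m inch '[{"rot":[0,0,0],"offset":[3,0,0],"claw":0.5},{"rot":[0,0,0],"offset":[3,0,0],"claw":0.5},{"rot":[0,0,0],"offset":[3,0,-1],"claw":0.5},{"rot":[0,0,0],"offset":[3,0,-1],"claw":0.5},{"rot":[0,0,0],"offset":[3,0,-1],"claw":0.5},{"rot":[0,0,0],"offset":[0,0,0],"claw":0.5},{"rot":[0,0,0],"offset":[0,0,0],"claw":0.5},{"rot":[0,0,0],"offset":[0,0,0],"claw":0.5}]'
cat >> h.py <<'E'
def cols():
    g=camera("scene")["pixels"].mean(2)
    for u in(190,196,204,250,255,262): print(u,[int(x) for x in g[234:310:2,u]])
E
python3 -c "from h import *;cols()"
```

```text
time_s: 12.5
tool_pos: [0.4915, 0.0673, 0.0403]
orientation: [1.856, 2.533, 0.001]
force: [0.3, 1.2, -0.3]
width: 0.5
grasp_force: 0.0
time_s: 13.5
tool_pos: [0.4871, 0.0799, 0.0435]
orientation: [1.856, 2.533, -0.002]
force: [-1.9, -5.9, 7.1]
width: 0.504
grasp_force: 4.4
190 [197, 197, 197, 197, 199, 217, 239, 244, 245, 245, 244, 227, 196, 193, 192, 193, 192, 191, 182, 129, 112, 128, 166, 203, 208, 209, 208, 208, 208, 208, 207, 207, 210, 218, 219, 219, 219, 219]
196 [198, 197, 207, 238, 244, 245, 245, 245, 245, 245, 245, 245, 240, 206, 194, 193, 192, 192, 191, 190, 155, 112, 122, 142, 189, 207, 208, 208, 208, 207, 207, 212, 218, 220, 220, 219, 218, 218]
204 [196, 196, 194, 191, 210, 238, 242, 243, 244, 245, 245, 245, 245, 245, 240, 208, 194, 193, 192, 192, 191, 189, 154, 109, 115, 140, 189, 207, 207, 207, 206, 205, 206, 206, 205, 205, 206, 209]
250 [58, 58, 59, 59, 59, 59, 60, 60, 59, 60, 60, 64, 100, 153, 126, 119, 127, 129, 129, 129, 133, 150, 154, 154, 154, 150, 138, 134, 134, 133, 133, 131, 129, 117, 102, 106, 109, 111]
255 [86, 66, 61, 60, 59, 59, 59, 59, 61, 106, 171, 188, 190, 177, 125, 114, 117, 126, 131, 139, 145, 154, 154, 153, 148, 137, 126, 123, 122, 122, 122, 120, 116, 112, 112, 112, 112, 112]
262 [74, 68, 61, 59, 59, 59, 60, 69, 113, 165, 188, 192, 191, 177, 122, 114, 118, 129, 136, 132, 125, 123, 117, 103, 101, 112, 115, 112, 112, 112, 113, 112, 112, 112, 112, 111, 112, 111]
```

The bar is tipping: its front edge has dropped and the side face has darkened. I'll continue along the arc.

```bash
python3 -m inch '[{"rot":[0,0,0],"offset":[3,0,-1.5],"claw":0.5},{"rot":[0,0,0],"offset":[3,0,-1.5],"claw":0.5},{"rot":[0,0,0],"offset":[3,0,-1],"claw":0.5},{"rot":[0,0,0],"offset":[3,0,-1],"claw":0.5},{"rot":[0,0,0],"offset":[0,0,0],"claw":0.5},{"rot":[0,0,0],"offset":[0,0,0],"claw":0.5},{"rot":[0,0,0],"offset":[0,0,0],"claw":0.5},{"rot":[0,0,0],"offset":[0,0,0],"claw":0.5}]'; python3 -c "from h import *;cols()"
```

```text
time_s: 14.55
tool_pos: [0.4834, 0.0913, 0.049]
orientation: [1.856, 2.532, -0.002]
force: [-3.3, -5.6, 13.2]
width: 0.5
grasp_force: 7.0
190 [197, 197, 197, 197, 199, 231, 244, 245, 245, 245, 245, 245, 245, 245, 245, 237, 176, 155, 154, 154, 153, 135, 114, 139, 190, 208, 209, 209, 208, 208, 208, 208, 207, 207, 208, 216, 220, 219]
196 [198, 197, 197, 205, 212, 214, 224, 239, 244, 245, 245, 245, 245, 245, 245, 245, 243, 211, 159, 155, 154, 153, 150, 118, 119, 162, 202, 208, 208, 208, 208, 207, 207, 208, 208, 208, 211, 213]
204 [150, 178, 194, 196, 206, 213, 204, 155, 206, 236, 238, 243, 245, 245, 245, 245, 245, 245, 243, 208, 158, 155, 154, 152, 149, 119, 122, 146, 194, 207, 206, 206, 206, 207, 206, 205, 206, 207]
250 [90, 71, 60, 60, 60, 60, 59, 59, 58, 59, 58, 78, 132, 175, 187, 155, 122, 118, 119, 124, 131, 132, 137, 143, 150, 152, 151, 151, 150, 142, 128, 124, 123, 122, 117, 106, 107, 111]
255 [105, 115, 133, 104, 70, 60, 59, 58, 59, 58, 59, 73, 157, 189, 192, 191, 169, 137, 127, 131, 141, 151, 151, 149, 141, 132, 126, 123, 123, 121, 122, 119, 116, 113, 112, 112, 112, 113]
262 [75, 64, 63, 60, 61, 60, 62, 85, 135, 178, 191, 192, 192, 192, 193, 194, 180, 130, 132, 134, 125, 121, 112, 102, 107, 114, 113, 112, 112, 112, 112, 112, 112, 113, 112, 112, 112, 111]
```

```bash
python3 -m inch '[{"rot":[0,0,0],"offset":[3,0,-1.5],"claw":0.5},{"rot":[0,0,0],"offset":[3,0,-1.5],"claw":0.5},{"rot":[0,0,0],"offset":[3,0,-1],"claw":0.5},{"rot":[0,0,0],"offset":[3,0,-0.5],"claw":0.5},{"rot":[0,0,0],"offset":[0,0,0],"claw":0.5},{"rot":[0,0,0],"offset":[0,0,0],"claw":0.5},{"rot":[0,0,0],"offset":[0,0,0],"claw":0.5},{"rot":[0,0,0],"offset":[0,0,0],"claw":0.5}]'; python3 -c "from h import *;cols()"
```

```text
time_s: 15.6
tool_pos: [0.4793, 0.104, 0.0524]
orientation: [-1.858, -2.533, 0.0]
force: [-1.1, -2.0, 5.9]
width: 0.504
grasp_force: 3.1
190 [122, 183, 195, 195, 195, 199, 216, 223, 225, 231, 239, 238, 238, 238, 238, 238, 238, 237, 237, 237, 218, 143, 126, 120, 113, 125, 141, 189, 207, 207, 207, 207, 207, 206, 206, 206, 206, 207]
196 [76, 160, 193, 194, 202, 225, 225, 224, 224, 224, 222, 224, 230, 237, 238, 238, 238, 237, 237, 237, 237, 234, 180, 129, 124, 113, 117, 130, 179, 206, 207, 206, 207, 207, 207, 207, 204, 205]
204 [55, 56, 57, 58, 62, 78, 87, 93, 118, 124, 120, 126, 182, 225, 222, 227, 236, 238, 238, 238, 237, 237, 237, 234, 182, 129, 124, 113, 117, 127, 163, 198, 205, 206, 205, 204, 205, 206]
250 [78, 72, 88, 128, 140, 146, 102, 64, 58, 57, 57, 57, 57, 57, 71, 155, 187, 166, 140, 133, 125, 123, 127, 136, 145, 148, 147, 146, 143, 136, 129, 124, 121, 121, 120, 115, 110, 110]
255 [84, 82, 76, 70, 68, 64, 60, 58, 57, 58, 58, 61, 94, 146, 180, 191, 192, 192, 175, 147, 144, 143, 143, 143, 134, 125, 120, 118, 120, 123, 120, 118, 115, 112, 111, 111, 112, 111]
262 [108, 78, 80, 81, 74, 64, 67, 91, 133, 175, 191, 192, 191, 192, 193, 194, 192, 190, 191, 191, 173, 127, 114, 110, 111, 112, 112, 112, 111, 111, 112, 112, 112, 112, 112, 111, 111, 111]
```

```bash
python3 -m inch '[{"rot":[0,0,0],"offset":[3,0,-0.5],"claw":0.5},{"rot":[0,0,0],"offset":[3,0,-0.5],"claw":0.5},{"rot":[0,0,0],"offset":[3,0,-0.5],"claw":0.5},{"rot":[0,0,0],"offset":[3,0,0],"claw":0.5},{"rot":[0,0,0],"offset":[3,0,0],"claw":0.5},{"rot":[0,0,0],"offset":[0,0,0],"claw":0.5},{"rot":[0,0,0],"offset":[0,0,0],"claw":0.5},{"rot":[0,0,0],"offset":[0,0,0],"claw":0.5}]'; python3 -c "from h import *;cols()"
```

```text
time_s: 16.65
tool_pos: [0.475, 0.1181, 0.0536]
orientation: [1.858, 2.533, 0.0]
force: [0.1, -0.5, -0.2]
width: 0.502
grasp_force: 0.0
190 [60, 59, 60, 62, 114, 187, 199, 199, 196, 225, 239, 240, 240, 240, 241, 242, 245, 245, 245, 233, 215, 214, 214, 214, 214, 213, 212, 186, 120, 116, 131, 170, 207, 211, 211, 212, 212, 212]
196 [58, 58, 58, 59, 60, 62, 64, 89, 145, 167, 201, 232, 236, 231, 176, 144, 149, 229, 244, 245, 242, 221, 215, 214, 214, 214, 213, 213, 207, 150, 109, 124, 164, 207, 213, 212, 210, 211]
204 [54, 55, 56, 57, 57, 58, 58, 58, 61, 60, 59, 60, 62, 64, 70, 105, 131, 173, 236, 241, 241, 244, 241, 221, 214, 214, 214, 214, 213, 213, 207, 151, 107, 117, 147, 196, 211, 212]
250 [196, 195, 175, 115, 88, 86, 80, 72, 69, 65, 61, 60, 60, 60, 60, 69, 110, 161, 193, 199, 199, 195, 163, 142, 153, 156, 156, 156, 153, 143, 132, 129, 128, 126, 125, 125, 121, 117]
255 [197, 197, 197, 186, 123, 87, 84, 80, 71, 66, 64, 64, 83, 136, 180, 195, 198, 199, 200, 199, 199, 199, 197, 173, 128, 135, 127, 114, 108, 110, 114, 120, 119, 116, 115, 115, 115, 115]
262 [219, 213, 198, 154, 84, 68, 79, 118, 161, 189, 198, 198, 198, 198, 200, 200, 199, 197, 197, 198, 198, 197, 197, 199, 194, 153, 119, 115, 115, 115, 116, 116, 116, 115, 115, 115, 115, 115]
```

The first roll is complete: force is back to zero and the new side face is as bright as the original. Now I'll repeat for the second roll.

```bash
python3 -m inch '[{"rot":[0,0,0],"offset":[0,0,-10],"claw":0.5},{"rot":[0,0,0],"offset":[-35,0,0],"claw":0.5},{"rot":[0,0,0],"offset":[0,0,23],"claw":0.5},{"rot":[0,0,0],"offset":[6,0,0],"claw":0.5},{"rot":[0,0,0],"offset":[4,0,0],"claw":0.5},{"rot":[0,0,0],"offset":[4,0,0],"claw":0.5},{"rot":[0,0,0],"offset":[0,0,0],"claw":0.5},{"rot":[0,0,0],"offset":[0,0,0],"claw":0.5}]'
python3 -m inch '[{"rot":[0,0,0],"offset":[3,0,0],"claw":0.5},{"rot":[0,0,0],"offset":[3,0,0],"claw":0.5},{"rot":[0,0,0],"offset":[3,0,-1],"claw":0.5},{"rot":[0,0,0],"offset":[3,0,-1.5],"claw":0.5},{"rot":[0,0,0],"offset":[3,0,-1.5],"claw":0.5},{"rot":[0,0,0],"offset":[0,0,0],"claw":0.5},{"rot":[0,0,0],"offset":[0,0,0],"claw":0.5},{"rot":[0,0,0],"offset":[0,0,0],"claw":0.5}]'; python3 -c "from h import *;cols()"
```

```text
time_s: 17.7
tool_pos: [0.4814, 0.0983, 0.0409]
orientation: [1.857, 2.533, 0.0]
force: [-0.3, 0.3, 0.0]
width: 0.5
grasp_force: 0.0
time_s: 18.7
tool_pos: [0.4773, 0.1112, 0.0458]
orientation: [1.855, 2.532, -0.002]
force: [-2.7, -6.8, 11.1]
width: 0.499
grasp_force: 5.9
190 [63, 63, 64, 71, 142, 198, 202, 202, 202, 179, 193, 215, 240, 245, 245, 246, 246, 246, 246, 246, 245, 245, 242, 208, 189, 188, 187, 186, 185, 165, 120, 121, 152, 200, 213, 213, 213, 213]
196 [62, 63, 64, 66, 110, 165, 174, 199, 204, 204, 205, 204, 168, 204, 243, 245, 245, 246, 245, 246, 246, 246, 245, 245, 229, 193, 188, 187, 186, 186, 181, 141, 113, 128, 172, 208, 212, 212]
204 [59, 60, 61, 61, 63, 63, 64, 72, 92, 90, 92, 96, 100, 103, 136, 222, 244, 244, 245, 245, 245, 245, 245, 245, 245, 245, 229, 192, 188, 187, 186, 185, 180, 142, 114, 127, 154, 204]
250 [172, 160, 106, 88, 86, 78, 73, 73, 77, 79, 70, 63, 61, 61, 60, 60, 67, 111, 167, 198, 200, 174, 126, 129, 136, 129, 125, 154, 152, 139, 128, 118, 115, 124, 125, 123, 120, 117]
255 [198, 198, 192, 141, 92, 88, 84, 71, 64, 64, 63, 62, 63, 78, 128, 181, 197, 200, 202, 201, 200, 184, 127, 118, 113, 112, 129, 121, 114, 118, 120, 120, 118, 117, 116, 116, 116, 116]
262 [206, 198, 167, 85, 69, 77, 83, 83, 103, 142, 183, 197, 199, 200, 201, 202, 201, 199, 199, 200, 200, 198, 185, 133, 118, 118, 117, 116, 116, 116, 117, 117, 117, 116, 116, 116, 115, 115]
```

Same pattern as the first roll, so I'll continue along the arc.

```bash
python3 -m inch '[{"rot":[0,0,0],"offset":[3,0,-1.5],"claw":0.5},{"rot":[0,0,0],"offset":[3,0,-1.5],"claw":0.5},{"rot":[0,0,0],"offset":[3,0,-1.5],"claw":0.5},{"rot":[0,0,0],"offset":[3,0,-1],"claw":0.5},{"rot":[0,0,0],"offset":[0,0,0],"claw":0.5},{"rot":[0,0,0],"offset":[0,0,0],"claw":0.5},{"rot":[0,0,0],"offset":[0,0,0],"claw":0.5},{"rot":[0,0,0],"offset":[0,0,0],"claw":0.5}]'
python3 -m inch '[{"rot":[0,0,0],"offset":[3,0,-1.5],"claw":0.5},{"rot":[0,0,0],"offset":[3,0,-1],"claw":0.5},{"rot":[0,0,0],"offset":[3,0,-0.5],"claw":0.5},{"rot":[0,0,0],"offset":[3,0,-0.5],"claw":0.5},{"rot":[0,0,0],"offset":[0,0,0],"claw":0.5},{"rot":[0,0,0],"offset":[0,0,0],"claw":0.5},{"rot":[0,0,0],"offset":[0,0,0],"claw":0.5},{"rot":[0,0,0],"offset":[0,0,0],"claw":0.5}]'; python3 -c "from h import *;cols()"
```

```text
time_s: 19.75
tool_pos: [0.4733, 0.1235, 0.0509]
orientation: [1.857, 2.533, -0.001]
force: [-1.5, -2.5, 8.0]
width: 0.493
grasp_force: 4.0
time_s: 20.75
tool_pos: [0.4696, 0.1352, 0.0536]
orientation: [-1.858, -2.533, 0.0]
force: [0.2, -0.5, 0.1]
width: 0.501
grasp_force: 0.0
190 [57, 57, 57, 58, 59, 61, 61, 62, 63, 64, 64, 66, 84, 130, 154, 164, 188, 201, 184, 136, 121, 182, 205, 223, 243, 246, 246, 246, 234, 230, 223, 219, 218, 218, 218, 218, 217, 212]
196 [55, 55, 56, 57, 58, 58, 60, 60, 60, 61, 62, 62, 65, 75, 70, 71, 76, 80, 87, 94, 112, 125, 226, 243, 245, 246, 246, 246, 246, 244, 228, 230, 220, 219, 218, 218, 218, 217]
204 [55, 55, 56, 56, 57, 57, 57, 59, 60, 60, 88, 122, 118, 108, 98, 119, 165, 198, 207, 208, 204, 162, 129, 123, 133, 168, 232, 231, 213, 225, 243, 244, 234, 233, 220, 219, 218, 218]
250 [224, 219, 206, 204, 205, 204, 204, 201, 177, 118, 83, 85, 87, 83, 71, 69, 82, 129, 178, 201, 205, 205, 205, 205, 207, 207, 206, 205, 179, 131, 121, 120, 124, 125, 121, 118, 118, 118]
255 [224, 224, 224, 214, 204, 204, 203, 201, 161, 87, 70, 74, 91, 135, 178, 199, 204, 205, 206, 206, 205, 205, 204, 206, 207, 208, 207, 207, 206, 166, 124, 120, 120, 119, 119, 119, 119, 119]
262 [224, 224, 225, 224, 224, 217, 207, 204, 204, 204, 205, 205, 205, 205, 206, 207, 206, 203, 204, 205, 205, 204, 203, 205, 207, 207, 206, 205, 204, 205, 204, 169, 124, 120, 119, 119, 119, 118]
```

The bar has gone over and force is zero. I'll lift clear, back off, and use the last picture to check.

```bash
python3 -m inch '[{"rot":[0,0,0],"offset":[0,0,-30],"claw":0.5},{"rot":[0,0,0],"offset":[0,0,-60],"claw":0.5},{"rot":[0,0,0],"offset":[-50,-30,-30],"claw":0.5},{"rot":[0,0,0],"offset":[-50,-30,0],"claw":0.5},{"rot":[0,0,0],"offset":[-50,-30,0],"claw":0.5},{"rot":[0,0,0],"offset":[-50,-30,0],"claw":0.5},{"rot":[0,0,0],"offset":[-50,-30,0],"claw":0.5},{"rot":[0,0,0],"offset":[0,0,0],"claw":0.5}]'
python3 - <<'E'
from h import *
t=camera("top");s=camera("scene")
im=np.zeros((480,800,3),np.uint8);im[:,:400]=crop(t,150,120,200,240,2);im[:,400:]=crop(s,150,210,100,120,4)
cv2.imwrite("pics/c8.png",im)
E
```

```text
time_s: 21.8
tool_pos: [0.4015, -0.1495, 0.1724]
orientation: [1.866, 2.526, -0.001]
force: [-1.1, 0.4, 0.2]
width: 0.496
grasp_force: 0.0
```

View pics/c8.png

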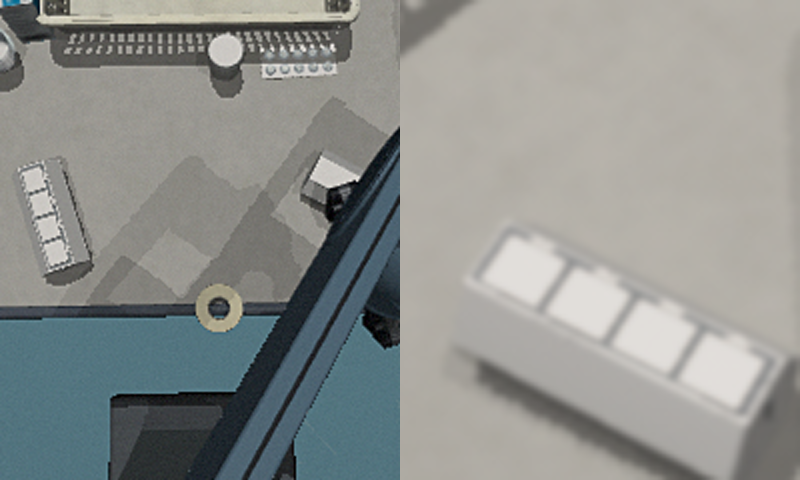

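The four lids face straight up, in a row from (510,265) to (720,375) in the scene half. The bar lies flat, and the vial and short organiser are where they were.

```bash
python3 -c "from workcell import *;print(close_job())"
```

```text
the job is handed in; nothing more can be done
None
```

I rolled the long organiser two faces toward +y, and in the last picture it lies flat with all four lids up, the short organiser and vial look undisturbed and the arm is clear; the job is handed in at about 22 s, but no verdict came back.

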